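Take the charged pack out from under the cabinet sash

TASK

Raise the clear sliding front of the battery charging cabinet by its handle, without letting it drop, until it stays up by itself when you let go. Then reach in under it, take out the longer of the two battery packs and set it down, without dropping it, flat and the right way up inside the rimmed aluminium tray on the bench. Leave the sash standing open, and do not disturb the shorter pack or the tin.

Things in the scene. Friction and masses are not known exactly. Their poses are not given: they have to be found in the camera images.
- cabinet: Fixed grey cabinet, 600 wide, 280 deep, wire roof (245 high) and back. Origin: on the bench, middle of the front opening, at the foot of the sash. x into the cabinet, y along the front, z up. The front leans back 20 degrees from vertical (at height h it lies at x = 0.36 h). Opening 520 wide; posts 36 square at y = +-280, 490 high. Floor 5 thick. Only the front opens. Counterweight at right post.
- sash (a joint): Travel (m) of the sash up its slope: 0 shut (start), 0.24 fully up. Clear panel, aluminium frame, 520 wide, 12 thick. It slides along the leaning front: each 100 of travel is 94 up and 34 along the cabinet's x. Lifting takes 10 N at first, less higher. Let go below 0.13 it falls shut; above 0.16 friction (2.5 N) holds it. At 0.22 or more a gripper tilted 40 to 50 degrees can reach under it to the packs.
- sash_handle (a point): Middle of the sash's handle: round steel bar, 14 diameter, running up the slope, 90 long between its legs (45 below to 45 above this point), its axis 62 out from the sash's middle plane (54 from the plate it is fixed to), in the middle of the sash's width. When shut it is 87 over the bench, 34 in front of the cabinet's origin; it moves with the sash. Its z is up the slope.
- long_pack: The longer battery pack, to be taken out: black hard-case block 120 long (x), 46 wide (y), 40 high (z), paper label on top, about 0.55 kg. Origin: centre of its underside. Starts flat on the cabinet floor, its length roughly along the cabinet's x, centre about 96 behind the cabinet's origin, in the left or the right half.
- short_pack: The shorter battery pack, to be left alone: black block 75 x 36 x 32 high, about 0.25 kg, origin at the centre of its underside, about 150 beside the long pack on the cabinet floor.
- tray: Fixed aluminium tray, outside 180 (x) by 115 (y), floor 4 thick, rim 4 thick and 11 high, inside 172 by 107. Origin: centre of its underside on the bench; z up. On the robot's right.
- tin: Flat metal tin with blue lid, 114 x 174 x 63 high, loose on the bench at the robot's left; origin at the centre of its underside. Leave alone.
Mind the look-alikes: they are no part of the job. Leave any red or turquoise look-alike of the long_pack alone.

How it is judged:
On the way, in this order (a step that is already met when the one before it is completed fails the run):
1. the sash is raised above 0.13 m and stands there by itself, the gripper away from its handle (value of joint sash above 0.13 m and velocity of joint sash between -0.02 and 0.02 m/s and distance between the grasp point and sash_handle above 0.08 m), for 0.4 s.
2. the long pack is brought out under the open sash: its centre 80 mm or more in front of the cabinet's origin (x of long_pack in the frame of cabinet below -0.08 m and value of joint sash above 0.13 m), for 0.1 s.
At the end, for the whole second after the job is handed in: The long pack rests on the tray's floor inside the rim, right way up and level within 0.1 rad, its underside within 4 mm of the floor, its centre within 40 mm of the tray's along each tray axis, at rest and released; the sash stands raised above 0.13 m (value of joint sash above 0.13 m and x of long_pack in the frame of tray between -0.04 and 0.04 m and y of long_pack in the frame of tray between -0.04 and 0.04 m and z of long_pack in the frame of tray between 0 and 0.008 m and angle between long_pack's own z axis and vertical below 0.1 rad and linear speed of long_pack below 0.02 m/s and contact force between long_pack and tray above 1 N); the robot touches nothing.
It fails at once if the sash drops (comes down faster than 0.3 m/s) (velocity of joint sash below -0.3 m/s).
It fails at once if the long pack is dropped or thrown (faster than 0.6 m/s with no finger on it) (linear speed of long_pack above 0.6 m/s and contact force between the fingers and long_pack below 0.1 N).
It fails at once if the short pack is moved more than 25 mm (distance of short_pack from where it was at the start of the episode above 0.025 m).
It fails at once if the tin is moved more than 20 mm (distance of tin from where it was at the start of the episode above 0.02 m).
It also fails if it takes over 58 s, if anything falls off the work surface, if the arm or the gripper's body presses on something with over 40 N, if the wrist force passes 120 N, or if a joint passes its speed limit or range.

ROBOT

A 6-joint arm with a two-finger parallel gripper is mounted at the origin on the work surface. World frame = base frame: x ahead of the robot, y to its left, z up, the work surface at z = 0. Lengths are in m, angles in rad, forces in N, time in s.
With the tool pointing down it reaches from about 0.3 to 0.775 m from the base axis. Payload 14.6 kg.
Tool frame: the origin (TCP) lies at the very end of the fingers, on their centre line; the grasp point (between the pads) lies 19 mm behind it (manip.grip_point_offset is the distance from the TCP to the grasp point, in m); x points along the fingers, y is the direction in which the jaws open and shut, and the axes are right-handed (so a half turn about x gives the same grasp; the last joint's range is limited). The gripper opens to 94 mm and grips with 3 to 60 N. Pads are 16 mm wide; open, the fingers measure 119 mm over their backs; the gripper's body (75 mm by 177 mm) begins 78 mm behind the grasp point.
Start: joints at [1.242, 0.3, 1.521, -0, 1.321, -0.067], TCP at [0.142, 0.531, 0.205] pointing down, gripper open.
Joint ranges: [-3.03, 3.03], [-0.79, 2.21], [0.23, 2.52], [-1.04, 4.18], [0, 3.07], [-2.55, 2.55]. Speed limits (rad/s): [2.22, 2.22, 2.57, 3.14, 3.14, 3.14].

INTERFACE

Orientations are given as a rotation vector (axis times angle).
In Python, from workcell import manip, cams, workorder gives the robot as it stands.
- The arm moves only by the tool apply_moves, never from a script. Its argument "deltas" is a list that holds one entry, the list of rows, each a list of 7 numbers: the turn, a rotation vector about the tool's x, y, z in degrees, then the shift along the tool's x, y, z in cm, then the closure, from 0 (fully open) to 1 (shut). In form: [[[ax, ay, az, dx, dy, dz, fingers], ...]]. A call has 1 to 10 rows; each row shifts and turns the commanded pose from where the row before left it, along the tool's axes as they then stand; what a row does not reach is not made up. A row lasts 1/10 s, in which the tool goes at most 50 mm and 8.59 degrees, less where a joint would pass 70% of its speed; a pose out of reach is approached as far as the arm can. A call is refused whole if a number of a shift passes 5 or a number of a turn 8.59, either way. A call with a gripper value outside its range is refused whole. The fingers move at their own pace and stop on an object; "squeeze" is the grip in N (left out, the last holds). Time passes only in rows, so rows that do not move let the fingers close. It gives the time, the measured TCP pose, the force and the opening at its end, in the units of the state.
- manip.sense(): the state, without advancing time (a new reading comes with each control period).
- cams.snapshot(name): name is "side" or "top" or "wrist"; returns the picture (384x512x3 uint8, red, green, blue); there is no depth.
- cams.calibration(name): a dict with "mtx" (3x3 intrinsics, pixels), "dist_coeffs" ([k1, k2, p1, p2, k3] as OpenCV has them; the pictures are not rectified), "rvec" (rotation vector, rad) and "tvec" (3), from world to camera coordinates, as OpenCV has them; the wrist camera has in their place "T_tool_cam" (4x4, takes a point from camera to tool coordinates, whose origin is the TCP and whose axes are the tool frame's). Camera axes: x right, y down, z forward; pixel columns grow to the right and rows downward; lengths in m; the calibration is good to about 2 mm. A picture is of the moment at which its call begins: read the wrist's pose just before it. calibration takes no time and is no camera call.
- workorder.sign_off(): hands the job in, once; it reports no verdict.
The state is a dict: "time_s": time; "qpos": joint angles; "dq": joint speeds; "effort": joint torques, N m; "tcp_pos": TCP position; "ee_rot": TCP orientation; "ft_force": force on the tool from outside, world axes, zero at the start; "ft_torque": the same for the moment, N m; "grip_width": finger opening in m.
Only numpy, scipy, OpenCV 4.12 (cv2) and the standard library are available. Lean on these libraries where they do the work, as an engineer would, in place of code of your own. Each camera call takes 0.05 s, during which the arm holds its last target. There are 200 camera calls.

## Working session

There is one attempt and no reset: what is moved stays moved. The work goes in short steps, Python scripts to look and compute and a tool call to move; the robot and the scene stay as the last step left them, time stands still between calls to the robot, and variables do not carry over. Pictures are saved under pics/ and viewed, about 8 in all and at most 12, crops included, and the job is handed in when it is done.

Besides the shell and the picture viewer there is one more tool, called after "Emit:" by a JSON object that holds its "method" and its "body". apply_moves: Moves the arm, as the interface text tells. Its arguments: {"type":"object","properties":{"deltas":{"type":"array"},"squeeze":{"type":"number"}},"required":["deltas"]}

```bash
mkdir -p pics; ls; python3 - <<'E'
from workcell import manip,cams
import cv2,numpy as np
print(manip.sense()); print(manip.grip_point_offset)
for n in ["side","top","wrist"]:
    im=cams.snapshot(n); np.save(f"pics/{n}0.npy",im); cv2.imwrite(f"pics/{n}0.png",im[...,::-1]); c=cams.calibration(n); print(n,c)
a=[cv2.imread(f"pics/{n}0.png") for n in ["side","top"]]
for n,i in zip(["side","top"],a): cv2.imwrite(f"pics/{n}0b.png",cv2.resize(i,(800,600),interpolation=cv2.INTER_CUBIC))
E
```

```text
pics
{'time_s': 0.0, 'qpos': array([ 1.24242382e+00,  3.00474357e-01,  1.52157785e+00, -6.43123656e-06,
        1.32069742e+00, -6.65934172e-02]), 'dq': array([-0.00122078, -0.0002845 ,  0.00060559, -0.00056239, -0.00031721,
       -0.00025842]), 'effort': array([-7.03333135e-04, -5.31807590e+01, -3.52733767e+01,  7.07564154e-02,
        2.44054024e-02, -9.25837071e-05]), 'tcp_pos': array([0.14225621, 0.53101397, 0.20488591]), 'ee_rot': array([ 0.20460563,  1.56123135, -0.20639382]), 'ft_force': array([ 0.07203842,  1.05203444, -0.50285175]), 'ft_torque': array([-0.04827671,  0.01872064, -0.00858085]), 'grip_width': 0.09432924989777043}
0.0188
side {'mtx': array([[449.16914036,   0.        , 256.39109658],
       [  0.        , 449.16914036, 189.374864  ],
       [  0.        ,   0.        ,   1.        ]]), 'dist_coeffs': array([0.04844342, 0.        , 0.        , 0.        , 0.        ]), 'rvec': array([ 2.33201892,  1.62574931, -0.27464773]), 'tvec': array([-0.12495966, -0.42647558,  1.40035101])}
top {'mtx': array([[412.0318235 ,   0.        , 257.03800914],
       [  0.        ,
[... 197 characters left out ...]
7, -2.14905638,  0.13221515]), 'tvec': array([-0.0391843 ,  0.52699054,  1.11559262])}
wrist {'mtx': array([[274.93268257,   0.        , 258.53801016],
       [  0.        , 274.93268257, 192.5240766 ],
       [  0.        ,   0.        ,   1.        ]]), 'dist_coeffs': array([-0.05057691,  0.        ,  0.        ,  0.        ,  0.        ]), 'T_tool_cam': array([[-1.04881339e-04, -2.45656115e-01,  9.69357035e-01,
        -1.80032233e-01],
       [ 9.99999676e-01, -7.98943938e-04, -9.42729622e-05,
        -5.52619224e-04],
       [ 7.97620657e-04,  9.69356712e-01,  2.45656120e-01,
        -7.14389321e-02],
       [ 0.00000000e+00,  0.00000000e+00,  0.00000000e+00,
         1.00000000e+00]])}
```

View pics/top0b.png

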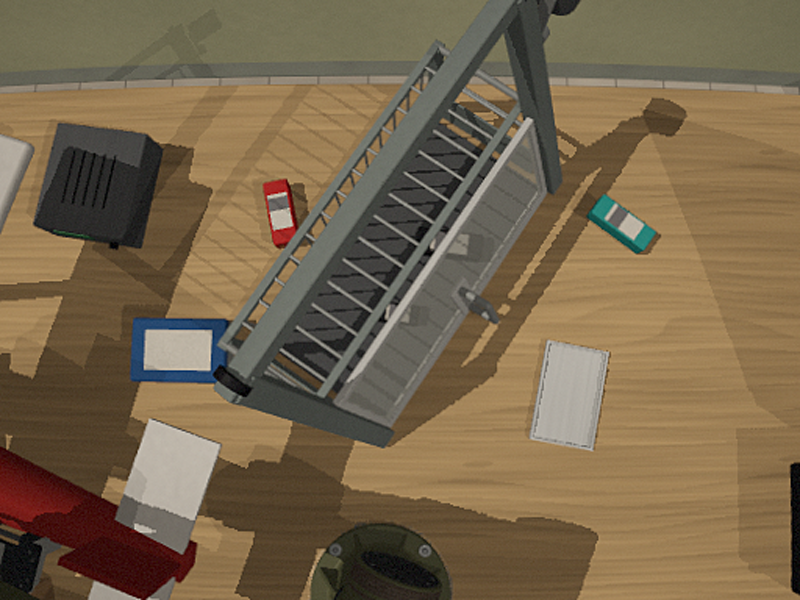

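View pics/side0b.png

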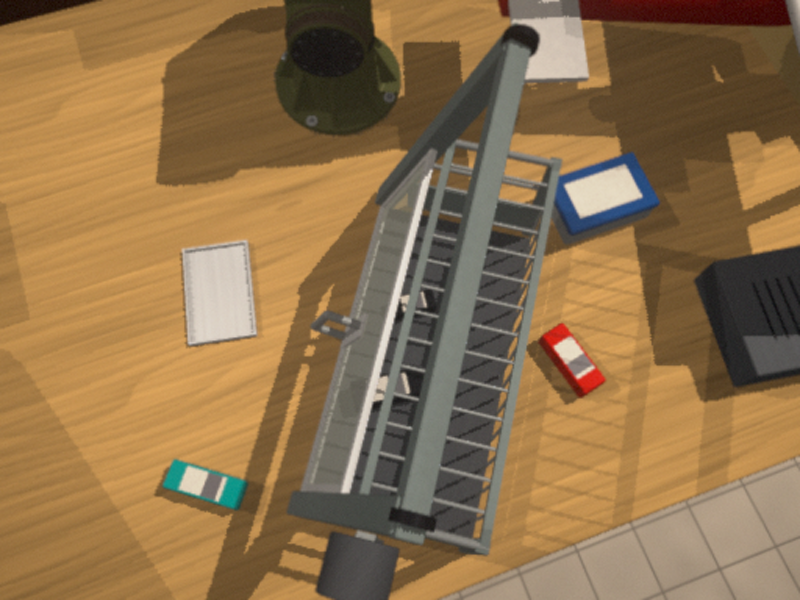

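The top view shows the cabinet facing lower right, with the handle near (478,305), the tray near (570,395) and two pack labels near (460,245) and (405,315). The side view has the handle near (335,325), the tray near (218,292) and the packs near (415,300) and (390,388). I'll zoom in on both.

```bash
cat > h.py <<'E'
import numpy as np,cv2
from scipy.spatial.transform import Rotation as R
from workcell import manip,cams
def ray(n,px,pose=None):
    c=cams.calibration(n)
    u=cv2.undistortPoints(np.array(px,float).reshape(-1,1,2),c["mtx"],c["dist_coeffs"]).reshape(-1,2)
    d=np.c_[u,np.ones(len(u))]
    if "rvec" in c:
        M=cv2.Rodrigues(c["rvec"])[0]; return -M.T@c["tvec"],d@M
    T=c["T_tool_cam"]; p,r=pose; r=R.from_rotvec(r).as_matrix()
    return p+r@T[:3,3], d@(r@T[:3,:3]).T
def plane(n,px,z,pose=None):
    o,d=ray(n,px,pose); return o+d*((z-o[2])/d[:,2])[:,None]
def tri(a,b):
    # a,b: (name,pixel[,pose])
    A=np.zeros((3,3));B=np.zeros(3)
    for t in (a,b):
        o,d=ray(t[0],[t[1]],*t[2:]); d=d[0]/np.linalg.norm(d[0]); P=np.eye(3)-np.outer(d,d); A+=P;B+=P@o
    x=np.linalg.solve(A,B)
    return x
def proj(n,X):
    c=cams.calibration(n); return cv2.projectPoints(np.array(X,float).reshape(-1,1,3),c["rvec"],c["tvec"],c["mtx"],c["dist_coeffs"])[0].reshape(-1,2)
E
python3 - <<'E'
import cv2,numpy as np
t=cv2.imread("pics/top0.png");s=cv2.imread("pics/side0.png")
# crop top x 200..400,y 80..290 ; side x170..370, y 80..350
a=cv2.resize(t[95:295,240:373],None,fx=3,fy=3,interpolation=cv2.INTER_CUBIC)
b=cv2.resize(s[150:350,180:313],None,fx=3,fy=3,interpolation=cv2.INTER_CUBIC)
cv2.imwrite("pics/z1.png",np.hstack([a,b]))
from h import *
# tray masks: bright low-sat blob
for n,im,c in (("top",t,(365,253)),("side",s,(140,187))):
    h=cv2.cvtColor(im,cv2.COLOR_BGR2HSV); m=((h[...,1]<45)&(h[...,2]>110)).astype(np.uint8)
    nl,l,st,ce=cv2.connectedComponentsWithStats(m); k=l[c[1],c[0]]; 
    cs=max(cv2.findContours((l==k).astype(np.uint8),0,1)[0],key=cv2.contourArea); r=cv2.minAreaRect(cs); bx=cv2.boxPoints(r)
    P=plane(n,bx,0.011); print(n,k,st[k],r,"\n",P.round(3),P.mean(0).round(4),[np.linalg.norm(P[i]-P[i-1]).round(3) for i in range(4)])
E
```

```text
top 161 [ 339  218   51   71 2639] ((364.117431640625, 252.66781616210938), (41.47676467895508, 64.76399993896484), 10.007980346679688) 
 [[ 0.273 -0.264  0.011]
 [ 0.451 -0.299  0.011]
 [ 0.43  -0.416  0.011]
 [ 0.252 -0.38   0.011]] [ 0.3514 -0.3398  0.011 ] [np.float64(0.117), np.float64(0.182), np.float64(0.119), np.float64(0.182)]
side 21 [ 117  154   47   67 2613] ((138.9427032470703, 187.14833068847656), (62.953243255615234, 43.754398345947266), 84.5596694946289) 
 [[ 0.246 -0.383  0.011]
 [ 0.275 -0.266  0.011]
 [ 0.458 -0.302  0.011]
 [ 0.429 -0.413  0.011]] [ 0.3523 -0.3409  0.011 ] [np.float64(0.185), np.float64(0.121), np.float64(0.186), np.float64(0.115)]
```

View pics/z1.png

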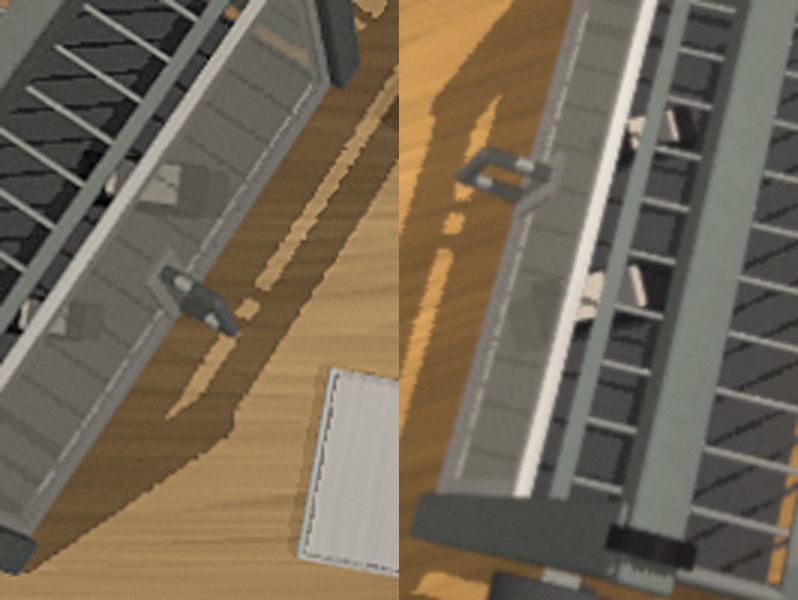

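```bash
python3 - <<'E'
from h import *
f=lambda n,x,y:(240+x/3,95+y/3) if n=="top" else (180+(x-399)/3,150+y/3)
tl=[f("top",34,540),f("top",328,88)]
P=plane("top",tl,0.0); print(P.round(3),np.linalg.norm(P[0]-P[1]))
P=plane("top",tl,0.005);y=P[0]-P[1];print("len",np.linalg.norm(y))
y/=np.linalg.norm(y); o=P.mean(0);o[2]=0; x=np.array([y[1],-y[0],0]); z=np.array([0,0,1.])
print("orig",o,"yaw",np.degrees(np.arctan2(x[1],x[0])))
C=np.c_[x,y,z]; W=lambda p:o+C@np.array(p)
up=np.array([.342,0,.94]);out=np.array([-.94,0,.342])
h=np.array([-.034,0,.087])
pts={"h":h,"hlo":h-.045*up,"hhi":h+.045*up,"lo_root":h-.045*up-.054*out,"hi_root":h+.045*up-.054*out}
for k,p in pts.items():
  a=proj("top",[W(p)])[0];b=proj("side",[W(p)])[0]
  print(k,W(p).round(3),"topcrop",((a-[240,95])*3).round(),"sidecrop",((b-[180,150])*3+[399,0]).round())
for n in("top","side"): print(n,ray(n,[(256,190)])[0])
# packs: top-face label, candidates
for nm,a,b in(("long",(185,190),(605,290)),("short",(75,322),(655,128))):
  for n,q in(("top",a),("side",b)):
    zz=.045 if nm=="long" else .037
    p=plane(n,[f(n,*q)],zz)[0]; print(nm,n,p.round(3),"cab",(C.T@(p-o)).round(3))
E
```

```text
[[ 0.288 -0.022  0.   ]
 [ 0.725 -0.309  0.   ]] 0.5228797093518351
len 0.5206517630117353
orig [ 0.50628095 -0.1649263   0.        ] yaw 56.72824079703331
h [ 0.488 -0.193  0.087] topcrop [227. 320.] sidecrop [467. 163.]
hlo [ 0.479 -0.206  0.045] topcrop [235. 333.] sidecrop [455. 174.]
hhi [ 0.496 -0.18   0.129] topcrop [219. 305.] sidecrop [480. 151.]
lo_root [ 0.507 -0.164  0.026] topcrop [186. 305.] sidecrop [513. 192.]
hi_root [ 0.524 -0.138  0.111] topcrop [167. 275.] sidecrop [541. 171.]
top [ 0.38067655 -0.04342909  1.17345669]
side [ 0.86024806 -0.19313446  1.17522408]
long top [ 0.613 -0.162  0.045] cab [ 0.061 -0.087  0.045]
long side [ 0.622 -0.118  0.045] cab [ 0.103 -0.071  0.045]
short top [ 0.49  -0.059  0.037] cab [0.079 0.071 0.037]
short side [ 0.497 -0.025  0.037] cab [0.112 0.084 0.037]
```

```bash
cat >> h.py <<'E'
O=np.array([.5063,-.1649,0]); YAW=np.radians(56.73)
cx=np.array([np.cos(YAW),np.sin(YAW),0]);cy=np.array([-cx[1],cx[0],0]);CM=np.c_[cx,cy,[0,0,1]]
W=lambda *p:O+CM@np.array(p,float)
def toolR(yaw,pitch,flip=False):
    # tool x: heading yaw, pitched down; y to the right (camera side, -z, up); degrees
    a,b=np.radians([yaw,pitch]); x=np.array([np.cos(a)*np.cos(b),np.sin(a)*np.cos(b),-np.sin(b)])
    y=np.array([np.sin(a),-np.cos(a),0])*(-1 if flip else 1); return np.c_[x,y,np.cross(x,y)]
def plan(pos,Rm,grasp=False,N=None):
    # constant rows from the present pose to TCP pos (or grasp point) and orientation
    s=manip.sense(); R0=R.from_rotvec(s["ee_rot"]).as_matrix(); p=np.array(pos,float)
    if grasp: p=p+Rm[:,0]*.0188
    rel=R.from_matrix(R0.T@Rm).as_rotvec(); t=R0.T@(p-s["tcp_pos"])
    n=N or max(1,int(np.ceil(max(np.degrees(np.abs(rel)).max()/8.5,np.linalg.norm(t)/.05))))
    w=rel/n; S=sum(R.from_rotvec(w*k).as_matrix() for k in range(n)); d=np.linalg.solve(S,t)
    print("rows",n,np.r_[np.degrees(w),d*100].round(2).tolist())
def st():
    s=manip.sense(); r=R.from_rotvec(s["ee_rot"]).as_matrix(); g=s["tcp_pos"]-.0188*r[:,0]
    print("t",s["time_s"],"tcp",s["tcp_pos"].round(4),"gp",g.round(4),"gp_cab",(CM.T@(g-O)).round(4),"x",r[:,0].round(3),"y",r[:,1].round(3),"z",r[:,2].round(3),"q",s["qpos"].round(3).tolist(),"F",s["ft_force"].round(1),"w",s["grip_width"].round(4))
    with open("log.txt","a") as f: f.write(repr([s["qpos"].tolist(),s["tcp_pos"].tolist(),s["ee_rot"].tolist()])+"\n")
    return s
E
python3 -c "
from h import *
st()"
```

```text
Traceback (most recent call last):
  File "h.py", line 40, in st
    print("t",s["time_s"],"tcp",s["tcp_pos"].round(4),"gp",g.round(4),"gp_cab",(CM.T@(g-O)).round(4),"x",r[:,0].round(3),"y",r[:,1].round(3),"z",r[:,2].round(3),"q",s["qpos"].round(3).tolist(),"F",s["ft_force"].round(1),"w",s["grip_width"].round(4))
                                                                                                                                                                                                                                ^^^^^^^^^^^^^^^^^^^^^
AttributeError: 'float' object has no attribute 'round'
```

Emit:
{"method": "apply_moves", "body": {"deltas": [[[0,0,0,-5,0,0,0],[0,0,0,-5,0,0,0],[0,0,0,-5,0,0,0],[0,0,0,-5,0,0,0],[0,0,0,-5,0,0,0],[0,0,0,-5,0,0,0],[0,0,0,-5,0,0,0]]]}}

```text
time_s: 0.85
tcp_pos: [0.1422, 0.5309, 0.5519]
ee_rot: [0.207, 1.561, -0.204]
ft_force: [1.1, 0.1, 0.1]
grip_width: 0.0942
```

```bash
python3 -c "
from h import *
st()"
```

```text
Traceback (most recent call last):
  File "h.py", line 40, in st
    print("t",s["time_s"],"tcp",s["tcp_pos"].round(4),"gp",g.round(4),"gp_cab",(CM.T@(g-O)).round(4),"x",r[:,0].round(3),"y",r[:,1].round(3),"z",r[:,2].round(3),"q",s["qpos"].round(3).tolist(),"F",s["ft_force"].round(1),"w",s["grip_width"].round(4))
                                                                                                                                                                                                                                ^^^^^^^^^^^^^^^^^^^^^
AttributeError: 'float' object has no attribute 'round'
```

```bash
sed -i 's/s\["grip_width"\].round(4)/round(s["grip_width"],4)/' h.py; python3 -c "
from h import *
s=st(); r=R.from_rotvec(s['ee_rot']).as_matrix();p=s['tcp_pos']
a=np.radians(-5); Z=R.from_rotvec([0,0,a]).as_matrix()
print('row', R.from_matrix(r.T@Z@r).as_rotvec(degrees=True).round(2),(r.T@(Z@p-p)*100).round(2))"
```

```text
t 0.85 tcp [0.1422 0.5309 0.5519] gp [0.1422 0.5309 0.5707] gp_cab [0.382  0.6861 0.5707] x [ 0.     0.001 -1.   ] y [0.259 0.966 0.001] z [ 0.966 -0.259  0.   ] q [1.242, 0.355, 0.655, -0.0, 2.131, -0.067] F [1.1 0.1 0.1] w 0.0942
row [ 5.   -0.01 -0.  ] [ 0.   -0.21  4.79]
```

Emit:
{"method": "apply_moves", "body": {"deltas": [[[5,0,0,-1.5,-0.2,4.7,0],[5,0,0,-1.5,-0.2,4.7,0],[5,0,0,-1,-0.2,4.79,0],[5,0,0,0,-0.2,4.79,0],[5,0,0,0,-0.2,4.79,0],[5,0,0,0,-0.2,4.79,0],[5,0,0,0,-0.2,4.79,0],[5,0,0,0,-0.2,4.79,0],[5,0,0,0,-0.2,4.79,0],[5,0,0,0,-0.2,4.79,0]]]}}

```text
time_s: 1.85
tcp_pos: [0.4984, 0.2327, 0.5886]
ee_rot: [0.884, 1.384, -0.886]
ft_force: [0.9, -0.1, -0.3]
grip_width: 0.094
```

Emit:
{"method": "apply_moves", "body": {"deltas": [[[5,0,0,0,-0.2,4.79,0],[5,0,0,0,-0.2,4.79,0],[5,0,0,0,-0.2,4.79,0],[5,0,0,0,-0.2,4.79,0],[5,0,0,0,-0.2,4.79,0],[5,0,0,0,-0.2,4.79,0],[5,0,0,0,-0.2,4.79,0],[5,0,0,0,-0.2,4.79,0],[5,0,0,0,-0.2,4.79,0],[5,0,0,0,-0.2,4.79,0]]]}}

```text
time_s: 2.85
tcp_pos: [0.4976, -0.2321, 0.5886]
ee_rot: [1.525, 0.969, -1.526]
ft_force: [0.1, -0.6, -0.4]
grip_width: 0.094
```

Emit:
{"method": "apply_moves", "body": {"deltas": [[[5,0,0,0,-0.2,4.79,0],[5,0,0,0,-0.2,4.79,0],[5,0,0,0,-0.2,4.79,0],[5,0,0,0,-0.2,4.79,0],[5,0,0,0,-0.2,4.79,0],[0,0,0,0,0,0,0]]]}}

```text
time_s: 3.45
tcp_pos: [0.3502, -0.4224, 0.5885]
ee_rot: [1.822, 0.656, -1.824]
ft_force: [0.3, 0.8, 0.0]
grip_width: 0.0943
```

```bash
python3 -c "
from h import *
s=st()
plan(W(-.13,0,.19),toolR(56.7,45),True)"
```

```text
t 3.45 tcp [ 0.3502 -0.4224  0.5885] gp [ 0.3502 -0.4225  0.6073] gp_cab [-0.3009 -0.0108  0.6073] x [-0.001  0.001 -1.   ] y [ 0.636 -0.772 -0.001] z [-0.772 -0.636  0.   ] q [-0.945, 0.427, 0.457, -0.001, 2.258, -0.064] F [0.3 0.8 0. ] w 0.0943
rows 10 [-1.63, 4.47, -0.67, 4.61, -0.25, -0.28]
```

Emit:
{"method": "apply_moves", "body": {"deltas": [[[-1.63,4.47,-0.67,4.61,-0.25,-0.28,0],[-1.63,4.47,-0.67,4.61,-0.25,-0.28,0],[-1.63,4.47,-0.67,4.61,-0.25,-0.28,0],[-1.63,4.47,-0.67,4.61,-0.25,-0.28,0],[-1.63,4.47,-0.67,4.61,-0.25,-0.28,0],[-1.63,4.47,-0.67,4.61,-0.25,-0.28,0],[-1.63,4.47,-0.67,4.61,-0.25,-0.28,0],[-1.63,4.47,-0.67,4.61,-0.25,-0.28,0],[-1.63,4.47,-0.67,4.61,-0.25,-0.28,0],[-1.63,4.47,-0.67,4.61,-0.25,-0.28,0]]]}}

```text
time_s: 4.45
tcp_pos: [0.4397, -0.2667, 0.1872]
ee_rot: [2.277, 1.235, -0.976]
ft_force: [0.6, -0.9, -0.6]
grip_width: 0.0941
```

```bash
python3 - <<'E'
from h import *
s=st(); im=cams.snapshot("wrist"); cv2.imwrite("pics/w1.png",im[...,::-1])
up=np.array([.342,0,.94]);h=np.array([-.034,0,.087])
def pw(X):
    c=cams.calibration("wrist");T=c["T_tool_cam"];r=R.from_rotvec(s["ee_rot"]).as_matrix()
    Rc=r@T[:3,:3];o=s["tcp_pos"]+r@T[:3,3];return cv2.projectPoints((Rc.T@(X-o)).reshape(1,1,3),np.zeros(3),np.zeros(3),c["mtx"],c["dist_coeffs"])[0].ravel().round(1)
for k in(-.045,0,.045): print(k,pw(W(*(h+k*up))))
E
```

```text
t 4.45 tcp [ 0.4397 -0.2667  0.1872] gp [ 0.4327 -0.2776  0.2008] gp_cab [-0.1346 -0.0003  0.2008] x [ 0.376  0.58  -0.723] y [ 0.837 -0.547 -0.003] z [-0.397 -0.604 -0.691] q [-0.965, 0.377, 1.647, 0.696, 1.49, -0.579] F [ 0.6 -0.9 -0.6] w 0.0941
-0.045 [259.  217.6]
0 [258.9 190.6]
0.045 [258.9 158.4]
```

View pics/w1.png

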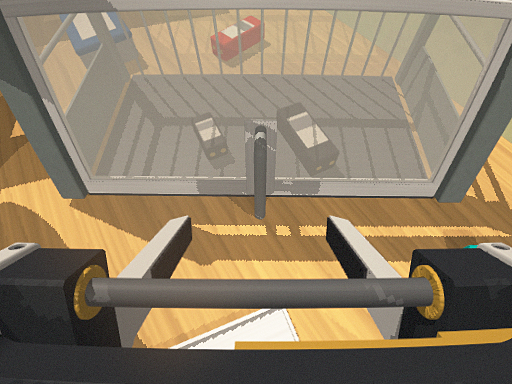

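The wrist view shows the handle bar running from (260,130) to (261,217), which matches the prediction to about 1 px. The long pack is behind the sash on the right, near (308,135), and the short one is near (210,135).

```bash
python3 - <<'E'
from h import *
plan(W(-.034,0.000,.087),toolR(56.7,45),True,N=5)
E
```

```text
rows 5 [-0.05, 0.17, 0.15, 2.9, 0.07, 0.12]
```

Emit:
{"method": "apply_moves", "body": {"deltas": [[[-0.05,0.17,0.15,2.9,0.07,0.12,0],[-0.05,0.17,0.15,2.9,0.07,0.12,0],[-0.05,0.17,0.15,2.9,0.07,0.12,0],[-0.05,0.17,0.15,2.9,0.07,0.12,0],[-0.05,0.17,0.15,2.9,0.07,0.12,0],[0,0,0,0,0,0,0],[0,0,0,0,0,0,0.7],[0,0,0,0,0,0,1],[0,0,0,0,0,0,1],[0,0,0,0,0,0,1]]], "squeeze": 45}}

```text
time_s: 5.5
tcp_pos: [0.4952, -0.1904, 0.0806]
ee_rot: [2.289, 1.222, -0.956]
ft_force: [0.0, -0.6, 0.5]
grip_width: 0.065
```

```bash
python3 - <<'E'
from h import *
s=st(); r=R.from_rotvec(s["ee_rot"]).as_matrix()
print("up in tool", r.T@(CM@[.342,0,.94]))
E
```

```text
t 5.5 tcp [ 0.4952 -0.1904  0.0806] gp [ 0.4878 -0.2013  0.094 ] gp_cab [-0.0406 -0.0045  0.094 ] x [ 0.393  0.579 -0.715] y [ 0.833 -0.553  0.01 ] z [-0.389 -0.599 -0.699] q [-0.799, 0.501, 1.769, 0.821, 1.211, -0.656] F [ 0.  -0.6  0.5] w 0.065
up in tool [-0.43279244  0.00755807 -0.90177468]
```

Emit:
{"method": "apply_moves", "body": {"deltas": [[[0,0,0,0.5,-0.2,0,0.6],[0,0,0,0.4,-0.2,0,0.7],[0,0,0,0,0,0,1],[0,0,0,0,0,0,1],[0,0,0,0,0,0,1],[0,0,0,0,0,0,1],[0,0,0,0,0,0,1],[0,0,0,0,0,0,1],[0,0,0,0,0,0,1],[0,0,0,0,0,0,1]]]}}

```text
time_s: 6.5
tcp_pos: [0.4959, -0.1828, 0.0735]
ee_rot: [2.289, 1.221, -0.956]
ft_force: [5.6, -1.9, -2.2]
grip_width: 0.013
```

```bash
python3 - <<'E'
from h import *
s=st(); r=R.from_rotvec(s["ee_rot"]).as_matrix()
print("up in tool", r.T@(CM@[.342,0,.94]))
E
```

```text
t 6.5 tcp [ 0.4959 -0.1828  0.0735] gp [ 0.4885 -0.1937  0.087 ] gp_cab [-0.0338 -0.0009  0.087 ] x [ 0.393  0.579 -0.715] y [ 0.833 -0.553  0.01 ] z [-0.39  -0.599 -0.699] q [-0.788, 0.505, 1.784, 0.832, 1.191, -0.665] F [ 5.6 -1.9 -2.2] w 0.013
up in tool [-0.43277373  0.0074466  -0.90178459]
```

Emit:
{"method": "apply_moves", "body": {"deltas": [[[0,0,0,-0.43,0,-0.9,1],[0,0,0,-0.87,0.01,-1.8,1],[0,0,0,-0.87,0.01,-1.8,1],[0,0,0,-0.87,0.01,-1.8,1],[0,0,0,-0.87,0.01,-1.8,1],[0,0,0,-0.87,0.01,-1.8,1],[0,0,0,-0.87,0.01,-1.8,1],[0,0,0,-0.87,0.01,-1.8,1],[0,0,0,-0.87,0.01,-1.8,1],[0,0,0,-0.87,0.01,-1.8,1]]]}}

```text
time_s: 7.5
tcp_pos: [0.5321, -0.1287, 0.2528]
ee_rot: [2.291, 1.218, -0.954]
ft_force: [27.2, -0.2, -9.3]
grip_width: 0.0129
```

```bash
python3 - <<'E'
from h import *
s=st(); r=R.from_rotvec(s["ee_rot"]).as_matrix()
print("up in tool", r.T@(CM@[.342,0,.94]), "travel", (CM.T@(s["tcp_pos"]-.0188*r[:,0]-O)-[-.034,0,.087])@[.342,0,.94])
E
```

```text
t 7.5 tcp [ 0.5321 -0.1287  0.2528] gp [ 0.5247 -0.1395  0.2663] gp_cab [ 0.0313 -0.0015  0.2663] x [ 0.396  0.577 -0.714] y [ 0.832 -0.555  0.012] z [-0.39  -0.599 -0.7  ] q [-0.662, 0.242, 1.666, 0.793, 1.373, -0.3] F [27.2 -0.2 -9.3] w 0.0129
up in tool [-0.43207505  0.00857725 -0.90210952] travel 0.19084772648474332
```

Emit:
{"method": "apply_moves", "body": {"deltas": [[[0,0,0,-0.87,0.15,-1.8,1],[0,0,0,-0.65,0.1,-1.35,1],[0,0,0,-0.35,0.1,-0.72,1],[0,0,0,0,0,0,1],[0,0,0,0,0,0,1]]]}}

```text
time_s: 8.0
tcp_pos: [0.5403, -0.1166, 0.2926]
ee_rot: [2.287, 1.228, -0.956]
ft_force: [-5.7, 8.0, 1.7]
grip_width: 0.0131
```

```bash
python3 - <<'E'
from h import *
s=st(); r=R.from_rotvec(s["ee_rot"]).as_matrix()
print("up in tool", r.T@(CM@[.342,0,.94]), "travel", (CM.T@(s["tcp_pos"]-.0188*r[:,0]-O)-[-.034,0,.087])@[.342,0,.94], "Ftool",r.T@s["ft_force"])
E
```

```text
t 8.0 tcp [ 0.5403 -0.1166  0.2926] gp [ 0.533  -0.1276  0.306 ] gp_cab [ 0.0459 -0.0019  0.306 ] x [ 0.389  0.582 -0.714] y [ 0.835 -0.55   0.007] z [-0.389 -0.599 -0.7  ] q [-0.633, 0.212, 1.608, 0.785, 1.424, -0.216] F [-5.7  8.   1.7] w 0.0131
up in tool [-0.43196315  0.00547978 -0.90218724] travel 0.23318898492755055 Ftool [ 1.22888623 -9.12242823 -3.74791733]
```

Emit:
{"method": "apply_moves", "body": {"deltas": [[[0,0,0,0,0,0,0],[0,0,0,0,0,0,0],[0,0,0,0,0,0,0],[0,0,0,0,0,0,0],[0,0,0,-2,0,0,0],[0,0,0,-4,0,0,0],[0,0,0,-5,0,0,0],[0,0,0,-5,0,0,0],[0,0,0,0,0,0,0],[0,0,0,0,0,0,0]]]}}

```text
time_s: 9.0
tcp_pos: [0.4783, -0.2112, 0.4069]
ee_rot: [2.289, 1.221, -0.956]
ft_force: [0.5, -0.0, 0.0]
grip_width: 0.0899
```

```bash
python3 - <<'E'
from h import *
s=st(); im=cams.snapshot("wrist"); cv2.imwrite("pics/w2.png",im[...,::-1]); np.savez("pics/w2.npz",p=s["tcp_pos"],r=s["ee_rot"])
t=cams.snapshot("top");cv2.imwrite("pics/top2.png",t[...,::-1]);
cv2.imwrite("pics/w2b.png",cv2.resize(im[...,::-1],(800,600),interpolation=cv2.INTER_CUBIC))
E
```

```text
t 9.0 tcp [ 0.4783 -0.2112  0.4069] gp [ 0.4709 -0.2221  0.4203] gp_cab [-0.0672 -0.0018  0.4203] x [ 0.393  0.579 -0.715] y [ 0.833 -0.554  0.009] z [-0.39  -0.599 -0.699] q [-0.85, 0.176, 1.39, 0.759, 1.751, -0.193] F [ 0.5 -0.   0. ] w 0.0899
```

View pics/w2b.png

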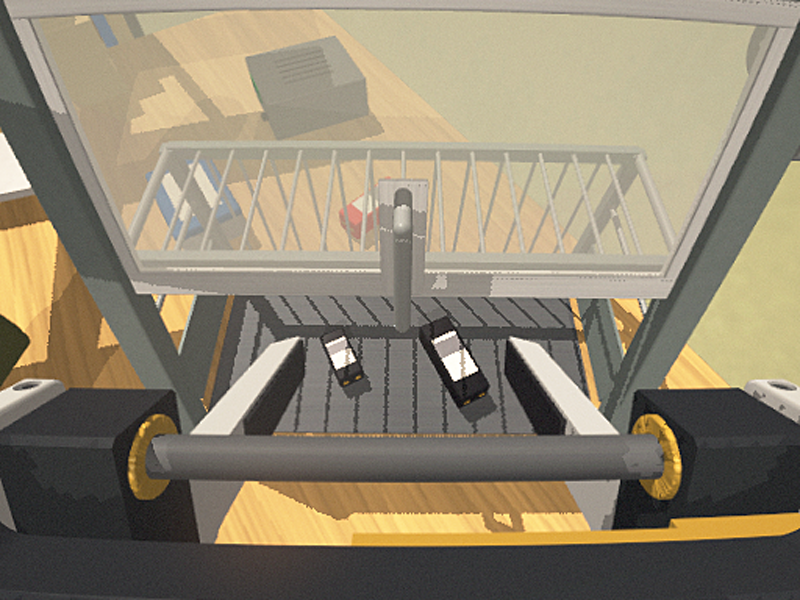

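The sash stays up on its own. The long pack is inside at about (455,360), turned a little, with the short pack near (345,360). I'll move down to a standoff in line with the pack.

```bash
python3 - <<'E'
from h import *
plan(W(-.12,-.08,.23),toolR(56.7,45),True)
E
```

```text
rows 5 [0.03, 0.12, -0.09, 1.94, 1.56, 3.42]
```

Emit:
{"method": "apply_moves", "body": {"deltas": [[[0,0.1,-0.1,1.94,1.56,3.42,0],[0,0.1,-0.1,1.94,1.56,3.42,0],[0,0.1,-0.1,1.94,1.56,3.42,0],[0,0.1,-0.1,1.94,1.56,3.42,0],[0,0.1,-0.1,1.94,1.56,3.42,0],[0,0,0,0,0,0,0]]]}}

```text
time_s: 9.7
tcp_pos: [0.5144, -0.2979, 0.2117]
ee_rot: [2.296, 1.247, -0.956]
ft_force: [0.1, 0.9, -0.7]
grip_width: 0.0939
```

```bash
python3 - <<'E'
from h import *
s=st(); im=cams.snapshot("wrist")[...,::-1]; cv2.imwrite("pics/w3.png",im); np.savez("pics/w3.npz",p=s["tcp_pos"],r=s["ee_rot"])
cv2.imwrite("pics/w3b.png",cv2.resize(im[100:260,150:360],None,fx=3.75,fy=3.75,interpolation=cv2.INTER_CUBIC))
E
```

```text
t 9.7 tcp [ 0.5144 -0.2979  0.2117] gp [ 0.5072 -0.3091  0.225 ] gp_cab [-0.1201 -0.0799  0.225 ] x [ 0.382  0.595 -0.707] y [ 0.837 -0.547 -0.008] z [-0.391 -0.589 -0.708] q [-0.9, 0.51, 1.402, 0.734, 1.549, -0.459] F [ 0.1  0.9 -0.7] w 0.0939
```

View pics/w3b.png

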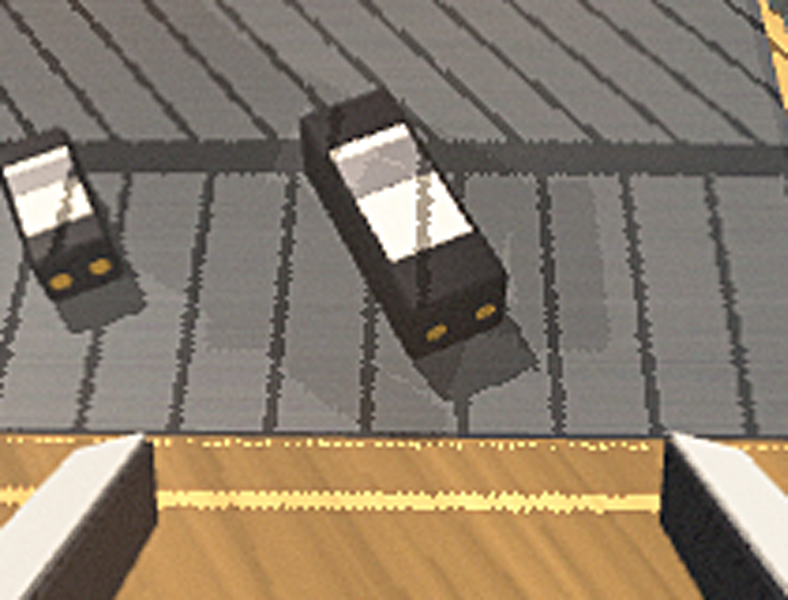

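The long pack's top-face corners in the crop are (303,118), (380,90), (505,272) and (410,308).

```bash
python3 - <<'E'
from h import *
d=np.load("pics/w3.npz")
q=np.array([(303,118),(380,90),(505,272),(410,308)])/3.75+[150,100]
P=plane("wrist",q,.045,(d["p"],d["r"])); c=(P-O)@CM
print(c.round(4),"centre",c.mean(0).round(4),[np.linalg.norm(P[i]-P[i-1]).round(3) for i in range(4)])
ax=(c[0]+c[1]-c[2]-c[3]); a=np.degrees(np.arctan2(ax[1],ax[0])); print("yaw in cab",a,"world",a+56.73, "len", np.linalg.norm(ax)/2)
E
```

```text
[[ 0.142  -0.0312  0.045 ]
 [ 0.1591 -0.0657  0.045 ]
 [ 0.057  -0.1181  0.045 ]
 [ 0.0397 -0.0794  0.045 ]] centre [ 0.0995 -0.0736  0.045 ] [np.float64(0.113), np.float64(0.038), np.float64(0.115), np.float64(0.042)]
yaw in cab 26.201669548677415 world 82.9316695486774 len 0.11388803168948454
```

```bash
python3 - <<'E'
from h import *
Rm=toolR(83,45); g=W(.0995,-.0736,.031)
plan(g-.15*Rm[:,0],Rm,True)
E
```

```text
rows 4 [-4.66, -0.01, -4.59, 3.66, 1.4, -0.43]
```

Emit:
{"method": "apply_moves", "body": {"deltas": [[[-4.66,0,-4.59,3.66,1.4,-0.43,0],[-4.66,0,-4.59,3.66,1.4,-0.43,0],[-4.66,0,-4.59,3.66,1.4,-0.43,0],[-4.66,0,-4.59,3.66,1.4,-0.43,0],[0,0,0,0,0,0,0],[0,0,0,0,0,0,0]]]}}

```text
time_s: 10.35
tcp_pos: [0.6123, -0.2146, 0.1279]
ee_rot: [1.876, 1.659, -0.777]
ft_force: [0.5, -0.8, 0.2]
grip_width: 0.094
```

```bash
python3 - <<'E'
from h import *
Rm=toolR(83,45); g=W(.0995,-.0736,.031)
st(); plan(g-.15*Rm[:,0],Rm,True,1); plan(g,Rm,True,6)
E
```

```text
t 10.35 tcp [ 0.6123 -0.2146  0.1279] gp [ 0.6106 -0.2278  0.1413] gp_cab [ 0.0047 -0.1217  0.1413] x [ 0.089  0.699 -0.71 ] y [ 0.993 -0.12   0.005] z [-0.082 -0.705 -0.704] q [-0.653, 0.809, 1.116, 0.657, 1.656, -0.628] F [ 0.5 -0.8  0.2] w 0.094
rows 1 [0.28, 0.24, -0.16, 0.32, -0.12, 0.27]
rows 6 [0.05, 0.04, -0.03, 2.55, -0.02, 0.04]
```

Emit:
{"method": "apply_moves", "body": {"deltas": [[[0,0,0,2.55,0,0.04,0],[0.1,0.1,-0.1,2.55,0,0.04,0],[0.1,0.1,0,2.55,0,0.04,0],[0,0,0,2.55,0,0.04,0],[0,0,0,2,0,0.04,0],[0,0,0,0,0,0,0],[0,0,0,0,0,0,0]]]}}

```text
time_s: 11.05
tcp_pos: [0.6226, -0.1332, 0.0411]
ee_rot: [1.882, 1.659, -0.778]
ft_force: [-0.9, -0.6, 0.8]
grip_width: 0.0944
```

```bash
python3 - <<'E'
from h import *
Rm=toolR(83,45); g=W(.0995,-.0736,.031)
s=st(); plan(g,Rm,True,1)
im=cams.snapshot("wrist")[...,::-1]; cv2.imwrite("pics/w4.png",im)
E
```

```text
t 11.05 tcp [ 0.6226 -0.1332  0.0411] gp [ 0.6209 -0.1463  0.0544] gp_cab [ 0.0784 -0.0856  0.0544] x [ 0.09   0.7   -0.708] y [ 0.992 -0.125  0.003] z [-0.086 -0.703 -0.706] q [-0.549, 0.849, 1.271, 0.707, 1.446, -0.674] F [-0.9 -0.6  0.8] w 0.0944
rows 1 [0.02, 0.07, -0.24, 3.37, -0.17, -0.07]
```

View pics/w4.png

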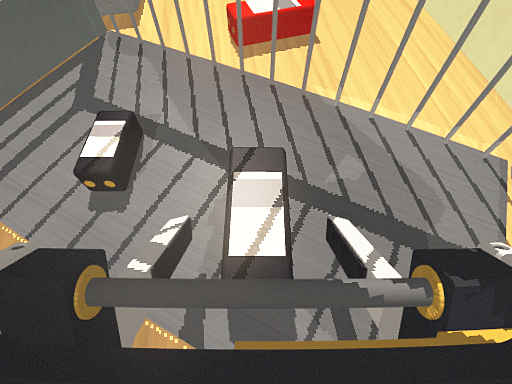

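The pack sits centred and square between the open fingers, with its label at (258,215). I'll advance and close.

Emit:
{"method": "apply_moves", "body": {"deltas": [[[0,0,-0.1,1.6,-0.1,0,0],[0,0,-0.1,1.2,-0.05,0,0],[0,0,0,0.55,0,0,0],[0,0,0,0,0,0,0],[0,0,0,0,0,0,0]]]}}

```text
time_s: 11.6
tcp_pos: [0.6238, -0.1083, 0.0153]
ee_rot: [1.879, 1.665, -0.78]
ft_force: [-0.5, -0.3, 0.1]
grip_width: 0.0941
```

```bash
python3 - <<'E'
from h import *
Rm=toolR(83,45); g=W(.0995,-.0736,.031)
s=st(); plan(g,Rm,True,1)
E
```

```text
t 11.6 tcp [ 0.6238 -0.1083  0.0153] gp [ 0.6222 -0.1215  0.0286] gp_cab [ 0.0999 -0.0731  0.0286] x [ 0.084  0.702 -0.707] y [ 0.993 -0.121 -0.001] z [-0.086 -0.702 -0.707] q [-0.515, 0.871, 1.303, 0.725, 1.393, -0.687] F [-0.5 -0.3  0.1] w 0.0941
rows 1 [-0.01, 0.01, 0.1, -0.21, 0.03, -0.13]
```

Emit:
{"method": "apply_moves", "body": {"deltas": [[[0,0,0,0,0,0,1],[0,0,0,0,0,0,1],[0,0,0,0,0,0,1],[0,0,0,0,0,0,1],[0,0,0,0,0,0,1],[0,0,0,0,0,0,1],[0,0,0,0,0,0,1],[0,0,0,0,0,0,1]]], "squeeze": 50}}

```text
time_s: 12.4
tcp_pos: [0.6238, -0.1084, 0.0153]
ee_rot: [1.879, 1.665, -0.78]
ft_force: [1.5, 0.2, 0.4]
grip_width: 0.0457
```

Emit:
{"method": "apply_moves", "body": {"deltas": [[[0,0,0,-0.5,0,-0.5,1],[0,0,0,-0.7,0,-0.7,1],[0,0,0,-0.9,0,-0.9,1],[0,0,0,0,0,0,1]]]}}

```text
time_s: 12.8
tcp_pos: [0.6246, -0.1088, 0.0474]
ee_rot: [1.879, 1.662, -0.778]
ft_force: [0.2, 0.4, -6.3]
grip_width: 0.0456
```

```bash
python3 - <<'E'
from h import *
s=st(); im=cams.snapshot("wrist")[...,::-1]; cv2.imwrite("pics/w5.png",im)
r=R.from_rotvec(s["ee_rot"]).as_matrix(); print("cab -x in tool",r.T@-cx)
E
```

```text
t 12.8 tcp [ 0.6246 -0.1088  0.0474] gp [ 0.6229 -0.1219  0.0607] gp_cab [ 0.0999 -0.074   0.0607] x [ 0.087  0.701 -0.708] y [ 0.993 -0.121  0.002] z [-0.084 -0.703 -0.706] q [-0.515, 0.824, 1.302, 0.72, 1.427, -0.656] F [ 0.2  0.4 -6.3] w 0.0456
cab -x in tool [-0.63340501 -0.44345684  0.63414834]
```

View pics/w5.png

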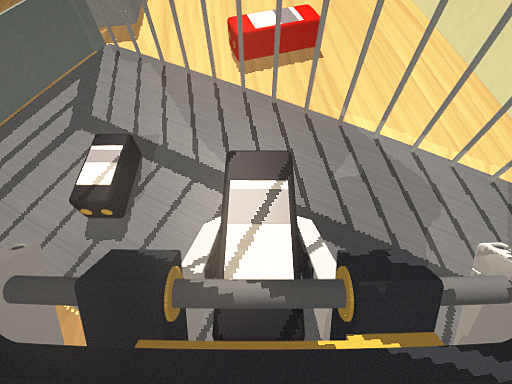

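The pack is held squarely, with 0.0456 m between the fingers and 6.3 N of weight on the wrist. I'll pull it straight out.

Emit:
{"method": "apply_moves", "body": {"deltas": [[[0,0,0,-1.27,-0.89,1.27,1],[0,0,0,-2.53,-1.77,2.54,1],[0,0,0,-2.53,-1.77,2.54,1],[0,0,0,-2.53,-1.77,2.54,1],[0,0,0,-2.53,-1.77,2.54,1],[0,0,0,-2.53,-1.77,2.54,1],[0,0,0,-2.53,-1.77,2.54,1],[0,0,0,-1.27,-0.89,1.27,1],[0,0,0,0,0,0,1],[0,0,0,0,0,0,1]]]}}

```text
time_s: 13.85
tcp_pos: [0.4701, -0.3424, 0.0444]
ee_rot: [1.88, 1.665, -0.78]
ft_force: [-0.3, 0.6, -5.7]
grip_width: 0.046
```

```bash
python3 - <<'E'
from h import *
s=st()
T=np.array([.352,-.340,0])
plan(T+[0,0,.13],toolR(0,45),True)
plan(T+[0,0,.13],toolR(-11.2,45),True)
E
```

```text
t 13.85 tcp [ 0.4701 -0.3424  0.0444] gp [ 0.4685 -0.3556  0.0577] gp_cab [-0.1802 -0.0731  0.0577] x [ 0.085  0.702 -0.707] y [ 0.993 -0.122 -0.002] z [-0.087 -0.701 -0.707] q [-0.925, 0.876, 1.213, 0.515, 1.664, -0.919] F [-0.3  0.6 -5.7] w 0.046
rows 7 [8.38, 0.01, 8.4, -1.49, -1.23, 0.03]
rows 8 [8.32, 0.01, 8.34, -1.42, -0.98, 0.14]
```

Emit:
{"method": "apply_moves", "body": {"deltas": [[[0,0,0,-1.5,0,-1.5,1],[0,0,0,-2,0,-2,1],[0,0,0,-1.7,0,-1.7,1],[4,0,4,-0.7,-0.6,0,1],[8.38,0,8.4,-1.4,-1.2,0,1],[8.38,0,8.4,-1.4,-1.2,0,1],[8.38,0,8.4,-1.4,-1.2,0,1]]]}}

```text
time_s: 14.55
tcp_pos: [0.42, -0.3608, 0.1549]
ee_rot: [2.37, 1.139, -0.983]
ft_force: [-0.1, -0.2, -4.4]
grip_width: 0.0459
```

```bash
python3 - <<'E'
from h import *
s=st()
T=np.array([.352,-.340,0])
plan(T+[0,0,.13],toolR(0,45),True)
E
```

```text
t 14.55 tcp [ 0.42   -0.3608  0.1549] gp [ 0.4117 -0.3712  0.1682] gp_cab [-0.2244 -0.034   0.1682] x [ 0.442  0.552 -0.708] y [ 0.781 -0.625  0.   ] z [-0.442 -0.553 -0.707] q [-1.1, 0.524, 1.524, 0.701, 1.504, -0.626] F [-0.1 -0.2 -4.4] w 0.0459
rows 5 [7.27, 0.01, 7.26, 0.01, -0.95, 1.07]
```

Emit:
{"method": "apply_moves", "body": {"deltas": [[[7,0,7,0,-0.95,1,1],[7,0,7,0,-0.95,1,1],[7,0,7,0,-0.95,1,1],[7,0,7,0,-0.95,1,1],[0,0,0,0,0,0,1]]]}}

```text
time_s: 15.05
tcp_pos: [0.3739, -0.3463, 0.1251]
ee_rot: [2.772, 0.418, -1.15]
ft_force: [0.1, -0.9, -5.3]
grip_width: 0.0456
```

```bash
python3 - <<'E'
from h import *
s=st()
T=np.array([.352,-.340,0])
plan(T+[0,0,.10],toolR(0,45),True)
r=R.from_rotvec(s["ee_rot"]).as_matrix();plan(T+[0,0,.10],toolR(np.degrees(np.arctan2(r[1,0],r[0,0])),45),True)
cv2.imwrite("pics/top6.png",cams.snapshot("top")[...,::-1]);cv2.imwrite("pics/side6.png",cams.snapshot("side")[...,::-1])
E
```

```text
t 15.05 tcp [ 0.3739 -0.3463  0.1251] gp [ 0.3612 -0.3503  0.1384] gp_cab [-0.2346  0.0196  0.1384] x [ 0.675  0.209 -0.707] y [ 0.294 -0.956 -0.002] z [-0.677 -0.206 -0.707] q [-1.21, 0.288, 1.957, 0.93, 1.076, -0.479] F [ 0.1 -0.9 -5.3] w 0.0456
rows 2 [5.99, 0.02, 6.08, 1.11, -0.4, 1.6]
rows 1 [-0.19, 0.03, -0.0, 2.31, -1.24, 3.12]
```

Emit:
{"method": "apply_moves", "body": {"deltas": [[[6,0,6,0,-0.4,0.4,1],[6,0,6,0,-0.4,0.4,1],[0,0,0,0,0,0,1],[0,0,0,0,0,0,1]]]}}

```text
time_s: 15.55
tcp_pos: [0.3685, -0.3433, 0.1204]
ee_rot: [2.897, 0.013, -1.199]
ft_force: [-0.3, -0.7, -5.2]
grip_width: 0.0458
```

```bash
python3 - <<'E'
from h import *
s=st()
T=np.array([.352,-.340,0])
plan(T+[0,0,.08],toolR(-5,45),True)
s_=cams.snapshot("side")[...,::-1];t=cams.snapshot("top")[...,::-1]
a=cv2.resize(t[200:330,300:430],(400,400),interpolation=cv2.INTER_CUBIC);b=cv2.resize(s_[120:250,80:210],(400,400),interpolation=cv2.INTER_CUBIC)
cv2.imwrite("pics/z7.png",np.hstack([a,b]))
E
```

```text
t 15.55 tcp [ 0.3685 -0.3433  0.1204] gp [ 0.3552 -0.3434  0.1337] gp_cab [-0.2321  0.0284  0.1337] x [ 0.707  0.005 -0.707] y [ 0.01  -1.     0.002] z [-0.707 -0.009 -0.707] q [-1.191, 0.183, 2.11, 1.071, 0.849, -0.378] F [-0.3 -0.7 -5.2] w 0.0458
rows 2 [2.01, -0.02, 1.92, 1.78, -0.11, 2.02]
```

View pics/z7.png

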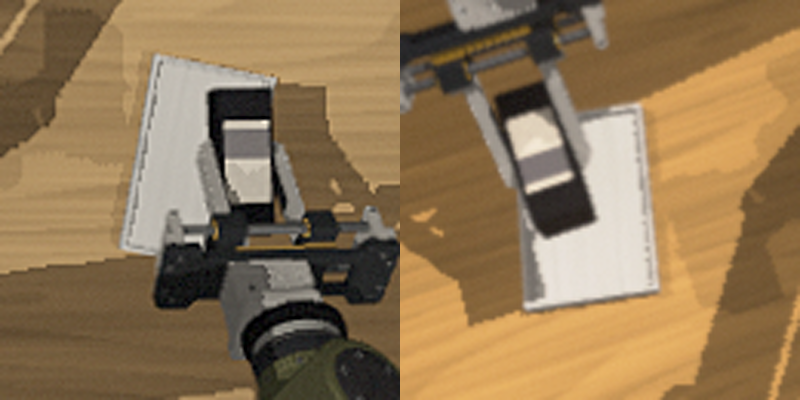

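Emit:
{"method": "apply_moves", "body": {"deltas": [[[2,0,1.9,1.75,-0.1,2,1],[2,0,1.9,1.75,-0.1,2,1],[0,0,0,0.7,0,0.7,1],[0,0,0,0.7,0,0.7,1],[0,0,0,0,0,0,1],[0,0,0,0,0,0,1]]]}}

```text
time_s: 16.25
tcp_pos: [0.3642, -0.3415, 0.0466]
ee_rot: [-2.866, 0.129, 1.188]
ft_force: [-0.2, 0.3, -4.8]
grip_width: 0.0455
```

```bash
python3 - <<'E'
from h import *
s=st()
T=np.array([.352,-.340,0])
plan(T+[0,0,.031],toolR(-5,45),True)
E
```

```text
t 16.25 tcp [ 0.3642 -0.3415  0.0466] gp [ 0.351  -0.3403  0.0599] gp_cab [-0.2318  0.0336  0.0599] x [ 0.704 -0.063 -0.707] y [-0.091 -0.996 -0.002] z [-0.704  0.065 -0.707] q [-1.179, 0.324, 2.186, 1.33, 0.702, -0.622] F [-0.2  0.3 -4.8] w 0.0455
rows 1 [-0.21, 0.03, -0.06, 2.11, -0.04, 1.97]
```

Emit:
{"method": "apply_moves", "body": {"deltas": [[[0,0,0,0.7,0,0.7,1],[0,0,0,0.7,0,0.7,1],[0,0,0,0.5,0,0.5,1],[0,0,0,0.15,0,0.1,1],[0,0,0,0,0,0,1],[0,0,0,0,0,0,1]]]}}

```text
time_s: 16.85
tcp_pos: [0.3643, -0.3411, 0.0181]
ee_rot: [-2.866, 0.13, 1.188]
ft_force: [0.1, 0.3, -5.8]
grip_width: 0.0456
```

```bash
python3 -c "
from h import *
st()"
```

```text
t 16.85 tcp [ 0.3643 -0.3411  0.0181] gp [ 0.3511 -0.3399  0.0314] gp_cab [-0.2315  0.0338  0.0314] x [ 0.704 -0.063 -0.708] y [-0.091 -0.996 -0.002] z [-0.705  0.066 -0.707] q [-1.178, 0.401, 2.188, 1.424, 0.685, -0.742] F [ 0.1  0.3 -5.8] w 0.0456
```

Emit:
{"method": "apply_moves", "body": {"deltas": [[[0,0,0,0.12,0,0.12,1],[0,0,0,0.12,0,0.12,1],[0,0,0,0,0,0,1],[0,0,0,0,0,0,1]]]}}

```text
time_s: 17.25
tcp_pos: [0.3642, -0.3409, 0.0143]
ee_rot: [-2.865, 0.13, 1.188]
ft_force: [-0.3, -0.4, -5.2]
grip_width: 0.0454
```

Emit:
{"method": "apply_moves", "body": {"deltas": [[[0,0,0,0.07,0,0.07,1],[0,0,0,0,0,0,1],[0,0,0,0,0,0,1]]]}}

```text
time_s: 17.55
tcp_pos: [0.3644, -0.341, 0.0142]
ee_rot: [-2.867, 0.13, 1.186]
ft_force: [-8.7, 4.5, 11.5]
grip_width: 0.0458
```

Contact at 11.5 N. I'll open partway, to about 60 mm so the fingers stay clear of the rim, then back away upwards.

Emit:
{"method": "apply_moves", "body": {"deltas": [[[0,0,0,0,0,0,0.36],[0,0,0,0,0,0,0.36],[0,0,0,0,0,0,0.36],[0,0,0,0,0,0,0.36],[0,0,0,-0.5,0,0,0.36],[0,0,0,-1.5,0,0,0.36],[0,0,0,-2.5,0,-0.5,0.36],[0,0,0,-3,0,-1,0.36],[0,0,0,-3,0,-1,0.36],[0,0,0,0,0,0,0.36]]]}}

```text
time_s: 18.55
tcp_pos: [0.3071, -0.3371, 0.1082]
ee_rot: [-2.869, 0.135, 1.188]
ft_force: [0.4, -0.4, -0.5]
grip_width: 0.0601
```

```bash
python3 - <<'E'
from h import *
s=st()
s_=cams.snapshot("side")[...,::-1];t=cams.snapshot("top")[...,::-1];cv2.imwrite("pics/s8.png",s_);cv2.imwrite("pics/t8.png",t)
a=cv2.resize(t[200:330,300:430],(400,400),interpolation=cv2.INTER_CUBIC);b=cv2.resize(s_[120:250,80:210],(400,400),interpolation=cv2.INTER_CUBIC)
c=cv2.resize(np.hstack([t[0:300,130:430]]),(400,400)); d=cv2.resize(s_[0:384,80:464],(400,400))
cv2.imwrite("pics/z8.png",cv2.resize(np.vstack([np.hstack([a,b]),np.hstack([c,d])]),(600,600)))
E
```

```text
t 18.55 tcp [ 0.3071 -0.3371  0.1082] gp [ 0.2939 -0.3358  0.1215] gp_cab [-0.2594  0.0838  0.1215] x [ 0.704 -0.068 -0.707] y [-0.093 -0.996  0.003] z [-0.704  0.064 -0.707] q [-1.328, 0.112, 2.237, 1.101, 0.846, -0.46] F [ 0.4 -0.4 -0.5] w 0.0601
```

View pics/z8.png

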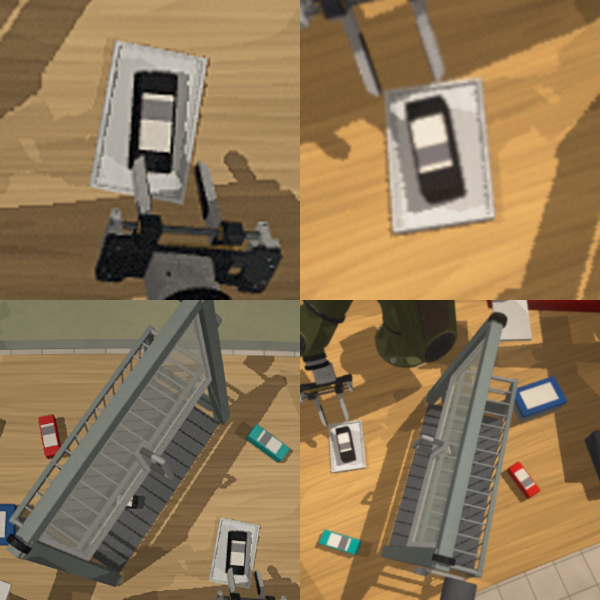

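The pack lies flat in the tray, clear of the rim. The sash is up, and the short pack and tin look undisturbed. I'll do a quick numeric check and hand in.

```bash
python3 - <<'E'
from h import *
from workcell import workorder
k=300/130
P=plane("side",[((x-300)/k+80,y/k+120) for x,y in((405,103),(448,97),(465,193),(422,203))],.044); print(P.round(3),P.mean(0))
h=W(-.034+.233*.342,0,.087+.233*.94); p=proj("side",[h])[0]; print("handle predicted in view px",300+(p[0]-80)*300/384,300+p[1]*300/384)
d=P.mean(0)[:2]-[.352,-.340]; print(d)
if np.abs(d).max()<.03: print(workorder.sign_off())
E
```

```text
[[ 0.293 -0.354  0.044]
 [ 0.303 -0.305  0.044]
 [ 0.425 -0.319  0.044]
 [ 0.42  -0.368  0.044]] [ 0.36025111 -0.33635872  0.044     ]
handle predicted in view px 416.11824637078485 440.7706511915334
[0.00825111 0.00364128]
the job is handed in; nothing more can be done
None
```

I raised the sash by its handle to about 0.233 m and let go, and it stayed up. I then took the long pack out from under it and set it down in the tray. The job is handed in at about 18.6 s of the 58 s allowed; sign-off gives no verdict.

**Last checks:**
- **Pack position:** in the side view the pack's centre is about 8 mm and 4 mm from the tray's centre, well inside the 40 mm limit. It lies flat, label up, clear of the rim, and turned roughly 6° from the tray's axis.
- **Set-down:** the wrist felt about 11 N as the pack touched the tray floor. I then opened the fingers only to 60 mm so they would miss the rim.
- **Gripper:** it is clear of everything, with the wrist force back near zero.
- **Sash:** the last pictures show it still up.
- **Short pack and tin:** they look undisturbed in the last pictures, but I did not measure either one.

**Two small disagreements, neither affecting the result:**
- The arm first stopped about 10 mm short of the handle, so I corrected that before gripping.
- A sideways force of up to 27 N built up while lifting the sash. I eased it by shifting the gripper about 3 mm sideways.

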